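Clamp a pine offcut in a one-hand bar clamp

TASK

Lay the pine offcut flat on the board of the bar clamp, lengthwise between the fixed steel stop and the sprung rubber pad of the sliding jaw, and let go of it. Then squeeze and release the clamp's trigger again and again, without pushing the jaw by hand, until the offcut is gripped firmly: the pad about half pushed in, and never squeezed anywhere near its end stop. Leave it clamped with the trigger let go, and do not disturb the file, the steel bush and the brass ring.

Things in the scene. Friction and masses are not known exactly. Their poses are not given: they have to be found in the camera images.
- clamp: One-hand bar clamp on a fixed plywood board. Origin on the bench under the foot of the stop's face, on the work line. x runs along the work from stop to sliding jaw, z up, y towards the steel rack bar (at y 80 mm, top 58 mm above the bench). Board: x -115 to 195, y -50 to 120 mm, top 12 mm above the bench. The rack has 4.8 mm teeth: a full squeeze draws the jaw about 5 mm towards the stop; it stays there.
- stop: Fixed steel stop. Frame as the clamp's; its flat face is at x = 0, y -22 to 93 mm, 12 to 38 mm above the bench. Facing it is the jaw's rubber pad, 30 mm wide, 20 mm high, on the work line. The pad is sprung: 4 N per mm, 6 mm travel (half in = 12 N, fully in = 24 N). A 120 mm piece that touches the stop has at first 6 to 22 mm of free gap to the pad; how much is not measured.
- bed (a point): Point on the board's top (12 mm above the bench), 60 mm along x from the stop's face, on the work line (y = 0): where the middle of the offcut's underside comes when it touches the stop and is centred on the pad. Axes as the clamp's.
- grip (a point): Point midway between fixed handle and released trigger, at squeezing height: 135 mm above the bench, x -63, y 80 mm in the clamp's frame; same axes. Both are upright black bars, 26 mm wide along y. The handle's outer face is 27 mm towards -x (16 mm thick, top 158 mm above the bench), the trigger's 27 mm towards +x (12 mm thick, 85 to 161 mm). Steel housing below, to 88 mm.
- trigger (a joint): Trigger hinge, rad: 0 released, 0.16 fully squeezed; at grip height it moves 20 mm towards the handle (-x) and a spring returns it. A squeeze takes about 3 N until the pawl meets a tooth (anywhere in the first 12 mm), then about 13 N while the jaw runs free, 2.5 mm of trigger per mm of jaw, and 0.4 N more per newton of the pad on the offcut: about 5 N more when the pad is half in.
- offcut: The pine offcut, a loose plain brown wooden block 55 x 120 x 22 mm, 90 g or so; origin at the centre of its underside.
- offcut_mid (a point): Centre of the pine offcut (half-way up). Its y axis is along the 120 mm length, x across the 55 mm width, z up. It starts flat on the bench, to the right of the clamp.
- file: Needle file with a wooden handle, 12 x 155 x 12 mm, lying loose on the bench: leave alone. Origin under its middle.
- bush: Steel bush, a ring 22 mm across and 14 mm high, loose on the bench: leave alone. Origin at the centre of its underside.
- gauge: Brass ring 32 mm across and 9 mm high, loose on the bench: leave alone. Origin at the centre of its underside.
Mind the look-alikes: they are no part of the job. What is shaped like the offcut but green or red is not meant.

How it is judged:
On the way, in this order (a step that is already met when the one before it is completed fails the run):
1. the offcut lies flat on the clamp's board between stop and pad, let go (y of offcut_mid in the frame of bed between -0.01 and 0.01 m and x of offcut_mid in the frame of bed between -0.004 and 0.03 m and z of offcut_mid in the frame of bed below 0.014 m and angle between offcut_mid's own z axis and vertical below 0.06 rad and angle between the y axis of offcut_mid and the x axis of bed, either way round below 0.12 rad and contact force between the fingers and offcut below 0.1 N and value of joint trigger below 0.03 rad), for 0.2 s.
2. the trigger is squeezed while the offcut lies there (y of offcut_mid in the frame of bed between -0.01 and 0.01 m and x of offcut_mid in the frame of bed between -0.004 and 0.03 m and z of offcut_mid in the frame of bed below 0.014 m and angle between offcut_mid's own z axis and vertical below 0.06 rad and angle between the y axis of offcut_mid and the x axis of bed, either way round below 0.12 rad and value of joint trigger above 0.05 rad).
3. the trigger is let go again (y of offcut_mid in the frame of bed between -0.01 and 0.01 m and x of offcut_mid in the frame of bed between -0.004 and 0.03 m and z of offcut_mid in the frame of bed below 0.014 m and angle between offcut_mid's own z axis and vertical below 0.06 rad and angle between the y axis of offcut_mid and the x axis of bed, either way round below 0.12 rad and value of joint trigger below 0.03 rad).
4. a further squeeze of the trigger presses the offcut against the stop (y of offcut_mid in the frame of bed between -0.01 and 0.01 m and x of offcut_mid in the frame of bed between -0.004 and 0.03 m and z of offcut_mid in the frame of bed below 0.014 m and angle between offcut_mid's own z axis and vertical below 0.06 rad and angle between the y axis of offcut_mid and the x axis of bed, either way round below 0.12 rad and value of joint trigger above 0.01 rad and contact force between stop and offcut above 5 N).
At the end, for the whole second after the job is handed in: The offcut lies flat on the board (tilt under 0.06 rad), along the clamp (within 0.12 rad), its middle within 10 mm of the work line, pressed against the stop with 6 to 18 N (pad 1.5 to 4.5 mm in), at rest, with the trigger released (under 0.02 rad) (y of offcut_mid in the frame of bed between -0.01 and 0.01 m and x of offcut_mid in the frame of bed between -0.004 and 0.03 m and z of offcut_mid in the frame of bed below 0.014 m and angle between offcut_mid's own z axis and vertical below 0.06 rad and angle between the y axis of offcut_mid and the x axis of bed, either way round below 0.12 rad and contact force between stop and offcut between 6 and 18 N and value of joint trigger below 0.02 rad and linear speed of offcut below 0.01 m/s); the robot touches nothing.
It fails at once if the offcut is pressed on the stop with more than 22 N (pad nearly bottomed) (contact force between stop and offcut above 22 N).
It fails at once if the sliding jaw is pushed by hand (more than 8 N) (contact force between any of the arm, the fingers and jaw_c1 above 8 N or contact force between any of the arm, the fingers and pad_c0 above 8 N).
It fails at once if the file, the bush or the brass ring is moved more than 20 mm (distance of any of file, bush, gauge from where it was at the start of the episode above 0.02 m).
It also fails if it takes over 67 s, if anything falls off the work surface, if the arm or the gripper's body presses on something with over 40 N, if the wrist force passes 120 N, or if a joint passes its speed limit or range.

ROBOT

A 6-joint arm with a two-finger parallel gripper is mounted at the origin on a cart in front of the work surface, level with it; the furniture and walls round the work are solid. World frame = base frame: x ahead of the robot, y to its left, z up, the work surface at z = 0. Lengths are in m, angles in rad, forces in N, time in s.
With the tool pointing down it reaches from about 0.325 to 0.875 m from the base axis. Payload 4.4 kg.
Tool frame: the origin (TCP) lies at the centre of the arm's flange, where the gripper is bolted on; the fingertips stand arm.tcp_to_tips ahead of it and the grasp point (between the pads) lies 155 mm ahead of it (arm.tcp_to_tips is the distance from the TCP to the fingertips, in m); z points along the fingers, x is the direction in which the jaws open and shut, and the axes are right-handed (so a half turn about z gives the same grasp; the last joint's range is limited). The gripper opens to 85 mm and grips with 20 to 120 N. Pads are 22 mm wide; open, the fingers measure 114 mm over their backs; the gripper's body (76 mm by 85 mm) begins 54 mm behind the grasp point. The pads swing forward as they close: fully open they stand 13 mm farther back than shut.
Start: joints at [0.977, 0.207, 1.542, -0, 1.393, -0.15], TCP at [0.247, 0.519, 0.405] pointing down, gripper open.
Joint ranges: [-2.73, 2.73], [-0.86, 2.22], [0.23, 2.46], [-1.11, 4.25], [0.08, 2.63], [-2.82, 2.82]. Speed limits (rad/s): [2.79, 2.79, 3.14, 3.14, 3.14, 3.14].

INTERFACE

Orientations are given as a rotation vector (axis times angle).
In Python, from bench import arm, claw, kin, optics, job_done, finder, sensors gives the robot as it stands. Calls block until the motion is done:
- arm.reach(position, orientation): joint-space move of the TCP to a pose.
- arm.servo_line(position, attitude=None, vel=0.15): straight line of the TCP; attitude=None keeps the orientation; vel is the mean speed in m/s.
- arm.set_joints(angles): joint-space move.
- claw.move_gripper(opening, f_grip=None): finger opening in m; f_grip is the grip in N (None keeps the last); returns when the fingers have stopped.
- arm.pause(seconds).
- kin.solve_ik(position, orientation): joint angles nearest the present ones, or None.
- optics.get_image(name): name is "scene" or "top"; returns a dict with "frame" (480x640x3 uint8, blue, green, red), "mtx" (3x3 intrinsics, pixels), "dist_coeffs" ([k1, k2, p1, p2, k3] as OpenCV has them; the pictures are not rectified), "R" (3x3) and "t" (3): a world point X has camera coordinates R X + t. Camera axes: x right, y down, z forward; pixel columns grow to the right and rows downward; lengths in m; the calibration is good to about 2 mm. A picture is of the moment at which its call begins. There is no depth.
A pose or a line that the arm cannot do raises arm.Unreachable and nothing moves.
- job_done(): hands the job in, once; it reports no verdict.
Trained networks look in a picture, given as the dict that the camera call returned (one of the last four; its "shot" number tells which), for a name from the list of things; names that differ only in an ending like _2 or _b are one class to them, and where a whole thing is asked for, a point or a joint stands for the part that bears it (a point fixed in the world has none). Each returns a list of dicts, best first, with "confidence" (0 to 1); they miss things now and then, are a little off and sometimes report something else, mostly with a low value. They report only what shows in the picture. A call takes as long as a camera call. They do not tell look-alikes from the thing itself.
- finder.search_frame(picture, label): "centre" ([column, row] in pixels, amid what is visible of it).
Readings, each from a call of its own:
- sensors.current_clock(): time.
- sensors.current_joints(): joint angles.
- sensors.current_joint_velocities(): joint speeds.
- sensors.current_joint_efforts(): joint torques, N m.
- sensors.current_tcp_pos(): TCP position.
- sensors.current_tcp_rot(): TCP orientation.
- sensors.current_wrist_force(): force on the tool from outside, world axes, zero at the start.
- sensors.current_torque(): the same for the moment, N m.
- sensors.current_finger_gap(): finger opening in m.
Only numpy, scipy, OpenCV 4.12 (cv2) and the standard library are available. Lean on these libraries where they do the work, as an engineer would, in place of code of your own. Each camera call takes 0.05 s, during which the arm holds its last target. There are 200 camera calls.

## Working session

There is one attempt and no reset: what is moved stays moved. The work goes in short steps, each a Python script; the robot and the scene stay as the last script left them, time stands still between calls to the robot, and variables do not carry over. Pictures are saved under pics/ and viewed, about 8 in all and at most 12, crops included, and the job is handed in when it is done.

```bash
mkdir -p pics; ls; cat > h.py <<'E'
import numpy as np, cv2
from bench import arm, claw, kin, optics, job_done, finder, sensors
def ray(p,uv):
    u=cv2.undistortPoints(np.array([[uv]],float),np.array(p["mtx"]),np.array(p["dist_coeffs"]))[0,0]
    R=np.array(p["R"]);t=np.array(p["t"])
    return -R.T@t, R.T@np.array([u[0],u[1],1])
def at_z(p,uv,z):
    c,d=ray(p,uv); return c+d*(z-c[2])/d[2]
def proj(p,X):
    R=np.array(p["R"]); return cv2.projectPoints(np.array(X,float).reshape(-1,3),cv2.Rodrigues(R)[0],np.array(p["t"],float),np.array(p["mtx"]),np.array(p["dist_coeffs"]))[0].reshape(-1,2)
E
python3 - <<'E'
from h import *
np.set_printoptions(precision=4,suppress=True)
for n in("scene","top"):
    p=optics.get_image(n); cv2.imwrite(f"pics/{n}0.png",p["frame"])
    R=np.array(p["R"]); print(n,-R.T@np.array(p["t"]),R[2])
    for l in("clamp","stop","offcut","file","bush","gauge","trigger"):
        print(l,[(np.round(d["centre"]).tolist(),round(d["confidence"],2),at_z(p,d["centre"],0.02)[:2]) for d in finder.search_frame(p,l)[:4]])
print(sensors.current_clock(),arm.tcp_to_tips,sensors.current_tcp_rot())
E
```

```text
pics
scene [-0.45   -1.0774  0.9955] [ 0.66    0.5119 -0.5498]
clamp [([229.0, 249.0], 0.84, array([0.4983, 0.0161]))]
stop [([221.0, 242.0], 0.75, array([0.5106, 0.0647]))]
offcut [([335.0, 222.0], 0.7, array([ 0.8186, -0.1556])), ([429.0, 355.0], 0.68, array([ 0.4665, -0.6904])), ([319.0, 290.0], 0.6, array([ 0.505 , -0.3308]))]
file []
bush [([334.0, 333.0], 0.65, array([ 0.3913, -0.4651]))]
gauge [([307.0, 240.0], 0.47, array([ 0.6823, -0.1445]))]
trigger [([225.0, 210.0], 0.5, array([0.6587, 0.1972]))]
top [ 0.4845 -0.227   1.2867] [ 0.123  -0.0133 -0.9923]
clamp [([227.0, 287.0], 0.67, array([0.5043, 0.0043]))]
stop [([207.0, 286.0], 0.57, array([0.5062, 0.0607]))]
offcut [([342.0, 282.0], 0.7, array([ 0.5223, -0.3078])), ([479.0, 300.0], 0.67, array([ 0.4732, -0.6868])), ([286.0, 170.0], 0.64, array([ 0.8323, -0.1512])), ([279.0, 213.0], 0.58, array([ 0.7106, -0.1339]))]
file [([336.0, 239.0], 0.67, array([ 0.6395, -0.2923]))]
bush [([336.0, 239.0], 0.74, array([ 0.6376, -0.2906]))]
gauge []
trigger [([190.0, 264.0], 0.47, array([0.5662, 0.1087]))]
0.8 0.1734 [-2.6559 -1.6781 -0.0001]
```

View pics/scene0.png

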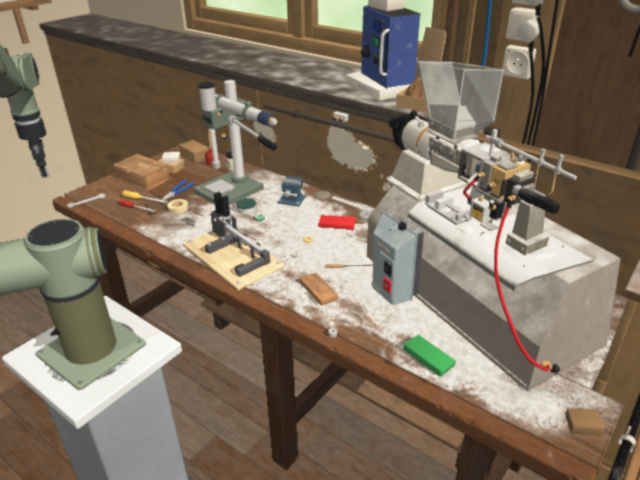

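```bash
python3 -c "
import cv2
a=cv2.imread('pics/top0.png'); cv2.imwrite('pics/top0c.png',cv2.resize(a[150:370,130:400],None,fx=2.7,fy=2.7,interpolation=cv2.INTER_CUBIC))"
```

```text
(no output)
```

View pics/top0c.png

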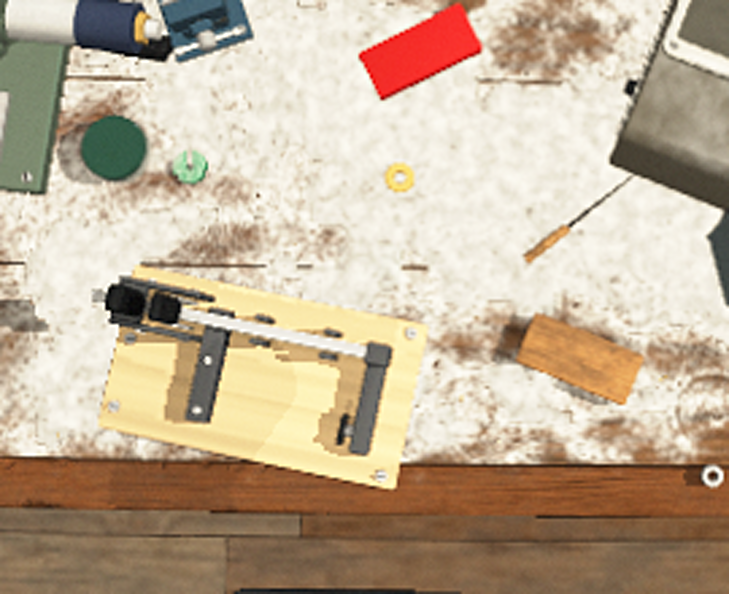

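The candidates in the top picture are the brown block at (344,283), red at (286,170) and green at (479,300). There is also a squarer brown block in the scene view at (585,420), at the far right. The brown one at (344,283), just right of the clamp, fits the description. Next I rectify the top view to fit the board and the offcut.

```bash
cat > fit.py <<'E'
from h import *
from scipy.optimize import least_squares
def rect(cx,cy,th,x0,x1,y0,y1,z):
    c,s=np.cos(th),np.sin(th)
    return np.array([[cx+c*x-s*y,cy+s*x+c*y,z] for x,y in((x0,y0),(x1,y0),(x1,y1),(x0,y1))])
def clampW(q,P):  # clamp-frame points -> world
    P=np.array(P,float).reshape(-1,3); c,s=np.cos(q[2]),np.sin(q[2])
    return np.c_[q[0]+c*P[:,0]-s*P[:,1],q[1]+s*P[:,0]+c*P[:,1],P[:,2]]
E
python3 - <<'E'
from fit import *
np.set_printoptions(precision=4,suppress=True)
p=optics.get_image("top"); f=p["frame"]
# clamp from hand-read corners
cr=np.array([(99,428),(396,490),(428,323),(137,265)])/2.7+[130,150]-0.3
def res(q): return (proj(p,clampW(q,[(-115,-50,12),(195,-50,12),(195,120,12),(-115,120,12)]*np.array([.001])))-cr).ravel()
s=least_squares(res,[0.5,0.06,-1.7],loss='soft_l1'); q=s.x; print("clamp",q,s.fun.round(2))
# offcut mask
hsv=cv2.cvtColor(f,cv2.COLOR_BGR2HSV)
sub=np.zeros(f.shape[:2],np.uint8); sub[262:305,316:375]=255
m=((hsv[...,1]>110)&(hsv[...,2]>95)&(hsv[...,0]<22)).astype(np.uint8)*255&sub
n,lab,st,_=cv2.connectedComponentsWithStats(m); k=1+np.argmax(st[1:,4]); 
c=max(cv2.findContours((lab==k).astype(np.uint8),0,1)[0],key=len)[:,0].astype(float)
W=np.array([at_z(p,u,0.022)[:2] for u in c]); r=cv2.minAreaRect((W*1000).astype(np.float32)); print("offcut",r)
(cx,cy),(w,h),a=r; a=np.deg2rad(a)
if w<h: a+=np.pi/2   # a = direction of long axis
np.save("q.npy",q); np.save("o.npy",[cx/1000,cy/1000,a]); print(cx,cy,a)
S=optics.get_image("scene")
def draw(p,x0,x1,y0,y1,sc):
    im=cv2.resize(p["frame"][y0:y1,x0:x1],None,fx=sc,fy=sc,interpolation=cv2.INTER_CUBIC)
    def poly(X,col,cl=True): cv2.polylines(im,[np.round((proj(p,X)-[x0,y0]+.5)*sc).astype(int)],cl,col,1)
    B=lambda *P: clampW(q,np.array(P)*.001)
    poly(B((-115,-50,12),(195,-50,12),(195,120,12),(-115,120,12)),(255,0,0))
    poly(B((0,-22,38),(0,93,38)),(0,0,255),False)
    poly(B((-90,67,158),(-90,93,158)),(0,0,255),False); poly(B((-36,67,161),(-36,93,161)),(0,0,255),False)
    poly(B((0,80,58),(170,80,58)),(255,0,255),False)
    poly(rect(cx/1000,cy/1000,a,-.06,.06,-.0275,.0275,.022),(0,255,0))
    return im
cv2.imwrite("pics/ov.png",np.vstack([draw(p,160,380,230,335,3.6),draw(S,170,350,185,305,4.4)[:,:792][:,:] if 0 else cv2.resize(draw(S,170,350,180,310,4),(792,460))])[:836])
cv2.imwrite("pics/ov_t.png",draw(p,160,380,230,335,3.6)); cv2.imwrite("pics/ov_s.png",draw(S,170,350,180,310,4.4))
E
```

```text
clamp [ 0.4717  0.0506 -1.7558] [-0.42  0.03  0.3  -0.09  0.94  0.24 -0.76 -0.21]
offcut ((525.7028198242188, -305.81243896484375), (137.21282958984375, 59.77568435668945), 68.18130493164062)
525.7028198242188 -305.81243896484375 1.1899882593633762
```

View pics/ov_t.png

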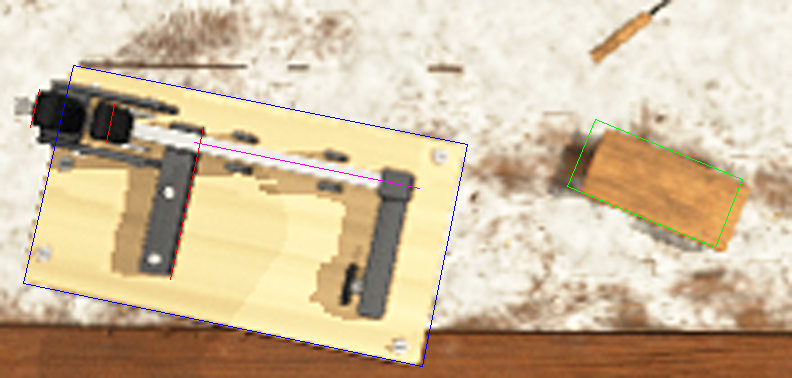

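View pics/ov_s.png

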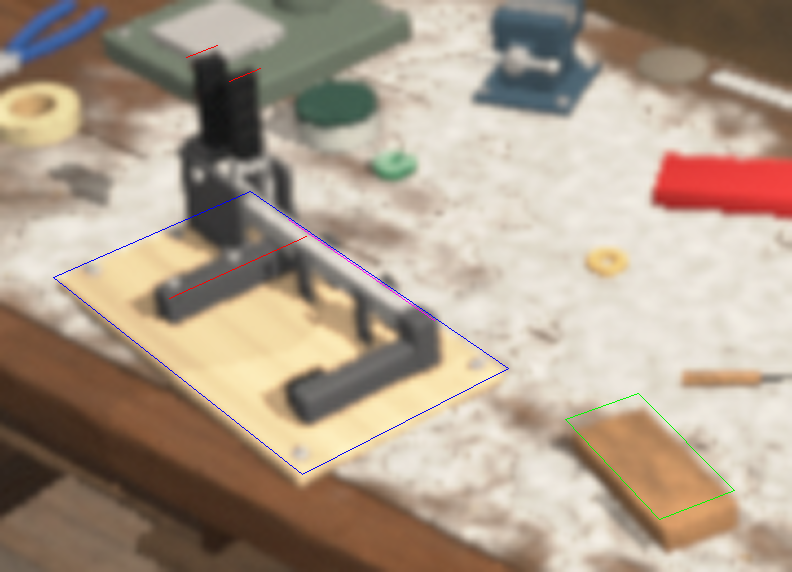

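The clamp overlay agrees within about 1 px. The offcut mask was polluted: the real block in ov_t runs (583..748, 128..250), while my rectangle is shifted left. I'll refit both by silhouette matching in both cameras.

```bash
cat > sil.py <<'E'
from fit import *
from scipy.optimize import minimize
K=4
def setup(p,roi,kind):
    x0,x1,y0,y1=roi; im=cv2.resize(p["frame"][y0:y1,x0:x1],None,fx=K,fy=K,interpolation=cv2.INTER_CUBIC)
    hsv=cv2.cvtColor(im,cv2.COLOR_BGR2HSV); H,S,V=[hsv[...,i].astype(int) for i in range(3)]
    m=((S>100)&(V>110)&(H<20)) if kind=="o" else ((S>55)&(V>140)&(H>14)&(H<35))
    m=cv2.morphologyEx(m.astype(np.uint8),cv2.MORPH_OPEN,np.ones((9,9)))
    n,l,st,_=cv2.connectedComponentsWithStats(m); k=1+np.argmax(st[1:,4])
    c=max(cv2.findContours((l==k).astype(np.uint8),0,1)[0],key=cv2.contourArea)
    M=np.zeros(m.shape,np.uint8); cv2.fillConvexPoly(M,cv2.convexHull(c),1); return p,roi,im,M
def hull(p,roi,q,b):
    P=np.array([(x,y,z) for x in b[:2] for y in b[2:4] for z in b[4:]])
    return cv2.convexHull(((proj(p,clampW(q,P))-[roi[0],roi[2]]+.5)*K-.5).astype(np.float32))
def cost(q,views,b):
    s=0
    for p,roi,im,M in views:
        R=np.zeros(M.shape,np.uint8); cv2.fillConvexPoly(R,np.round(hull(p,roi,q,b)*16).astype(np.int32),1,shift=4); s+=(R!=M).sum()
    return s/K/K
def fitbox(q0,views,b):
    return min((minimize(cost,q0,args=(views,b),method="Nelder-Mead",options=dict(initial_simplex=[q0]+[np.add(q0,d) for d in np.diag([k*.01,k*.01,k*.06])])) for k in(1,-1)),key=lambda r:r.fun)
OB=[-.0275,.0275,-.06,.06,0,.022]; BB=[-.115,.195,-.05,.12,0,.012]
E
cat > a.py <<'E'
from sil import *
np.set_printoptions(precision=4,suppress=True)
T=optics.get_image("top");S=optics.get_image("scene"); q=np.load("q.npy");o=np.array([.523,-.316,1.19-np.pi/2])
vt=setup(T,(312,380,258,306),"o");vs=setup(S,(294,345,265,308),"o")
ct=setup(T,(160,300,240,340),"c");cs=setup(S,(175,295,215,300),"c")
for nm,q0,V,b in(("off",o,(vt,vs),OB),("clamp",q,(ct,cs),BB)):
    for n,v in(("top",V[:1]),("scene",V[1:]),("both",V)):
        r=fitbox(q0,v,b); print(nm,n,r.x,r.fun,[int(w[3].sum()/16) for w in v])
        if n=="both": np.save(nm+".npy",r.x)
        for w in v if n!="both" else []: cv2.polylines(w[2],[np.round(hull(w[0],w[1],r.x,b)).astype(int)],True,(255,0,0),1); cv2.drawContours(w[2],cv2.findContours(w[3],0,1)[0],-1,(0,255,255),1)
ims=[vt[2],vs[2],ct[2],cs[2]]
A=np.zeros((600,800,3),np.uint8)
A[:192,:272]=vt[2];A[:172,280:484]=vs[2]
a=cv2.resize(ct[2],(400,286));A[200:486,:400]=a;a=cv2.resize(cs[2],(390,276));A[200:476,405:795]=a
cv2.imwrite("pics/sil.png",A)
E
python3 a.py
```

```text
off top [ 0.5206 -0.314  -0.3814] 52.5625 [948]
off scene [ 0.5219 -0.314  -0.4726] 138.25 [612]
off both [ 0.5207 -0.3137 -0.3792] 205.75 [948, 612]
clamp top [ 0.4723  0.0525 -1.7624] 198.5625 [7257]
clamp scene [ 0.4716  0.0496 -1.7667] 495.75 [3046]
clamp both [ 0.4717  0.0518 -1.7616] 736.625 [7257, 3046]
```

View pics/sil.png

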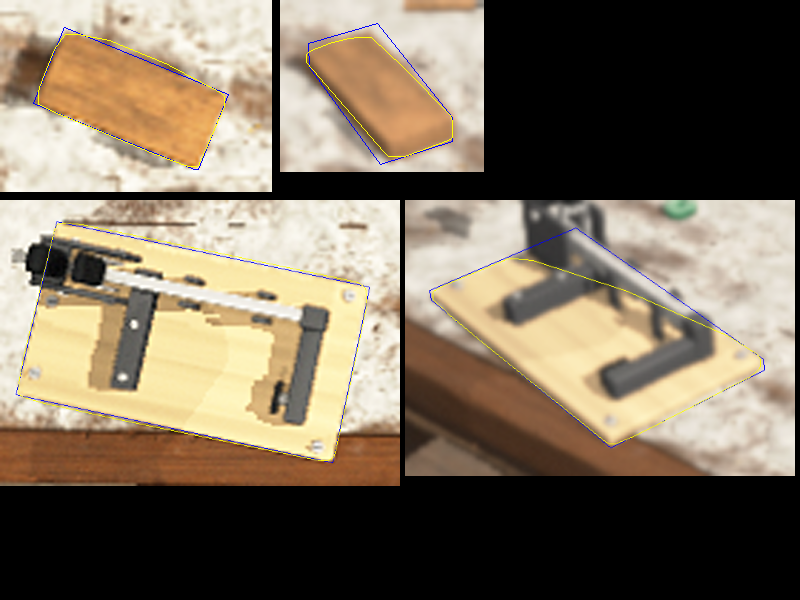

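Both fits look good: the block and board outlines match in the top view. Now the pick.

```bash
cat >> h.py <<'E'
from scipy.spatial.transform import Rotation as Ro
np.set_printoptions(precision=4,suppress=True)
def down(a): # tool down, tool x along world angle a
    x=np.array([np.cos(a),np.sin(a),0]); z=np.array([0,0,-1.]); return Ro.from_matrix(np.c_[x,np.cross(z,x),z]).as_rotvec()
def st(*m): print(*m,"t",round(sensors.current_clock(),2),"gap",round(sensors.current_finger_gap(),4),"F",np.array(sensors.current_wrist_force()).round(2),"p",np.array(sensors.current_tcp_pos()))
def pickangle(pos,a):
    return min((a+k*np.pi for k in(-1,0,1)),key=lambda b:(lambda s:9e9 if s is None else abs(s[5]))(kin.solve_ik(pos,down(b))))
E
python3 - <<'E'
from h import *
o=np.load("off.npy"); a=pickangle([o[0],o[1],.28],o[2])
print(a,kin.solve_ik([o[0],o[1],.28],down(a)))
arm.reach([o[0],o[1],.28],down(a)); st("above")
arm.servo_line([o[0],o[1],.176]); st("down")
claw.move_gripper(0.0,f_grip=40); st("closed"); print(arm.tcp_to_tips)
arm.servo_line([o[0],o[1],.30]); st("up")
p=optics.get_image("scene"); cv2.imwrite("pics/lift.png",p["frame"][160:360,180:440].repeat(3,0).repeat(3,1))
E
```

```text
-0.37917817855254177 [-0.6844  0.3995  1.5668  0.      1.1754 -0.3052]
above t 4.1 gap 0.0851 F [ 0.37 -0.48 -0.29] p [ 0.5212 -0.3129  0.2802]
down t 4.94 gap 0.0855 F [0.76 0.54 0.26] p [ 0.5213 -0.314   0.1769]
closed t 5.33 gap 0.054 F [-0.26  0.92  5.36] p [ 0.5214 -0.3142  0.1776]
0.1734
up t 6.31 gap 0.0541 F [ 0.69  0.69 -1.37] p [ 0.5202 -0.3132  0.2986]
```

View pics/lift.png

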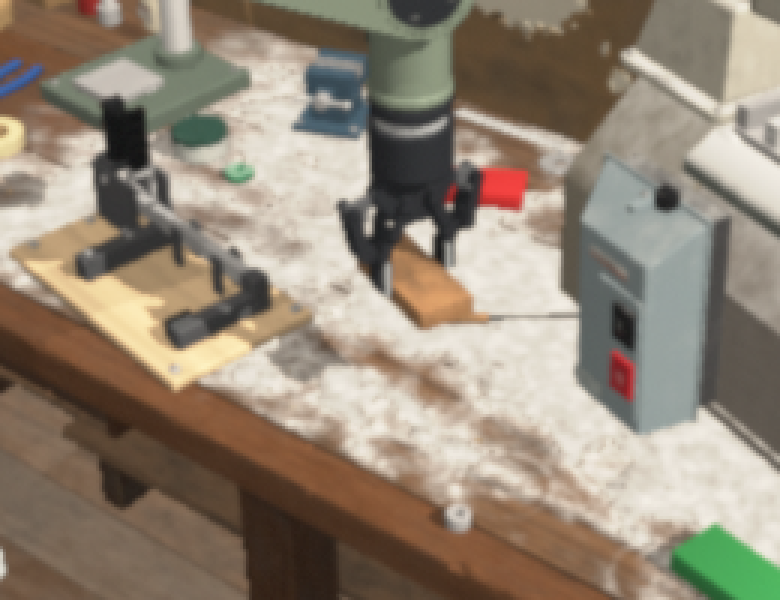

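```bash
python3 - <<'E'
from fit import *
q=np.load("clamp.npy"); p=optics.get_image("top")
c,s=np.cos(q[2]),np.sin(q[2])
# rectified clamp-frame view at z=25mm, 4 px/mm, x -30..180, y -60..60 (y up)
xs,ys=np.meshgrid(np.arange(-30,170,.25),np.arange(60,-60,-.25))
uv=proj(p,clampW(q,np.c_[xs.ravel(),ys.ravel(),np.full(xs.size,25)]*.001)).astype(np.float32).reshape(*xs.shape,2)
im=cv2.remap(p["frame"],uv[...,0],uv[...,1],cv2.INTER_CUBIC)
for x in range(0,170,20): cv2.line(im,((x+30)*4,232),((x+30)*4,248),(0,0,255),1)
for x in(126,142): cv2.line(im,((x+30)*4,0),((x+30)*4,479),(255,0,0),1)
cv2.imwrite("pics/rect.png",im)
a=np.load("q.npy")
E
```

```text
(no output)
```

View pics/rect.png

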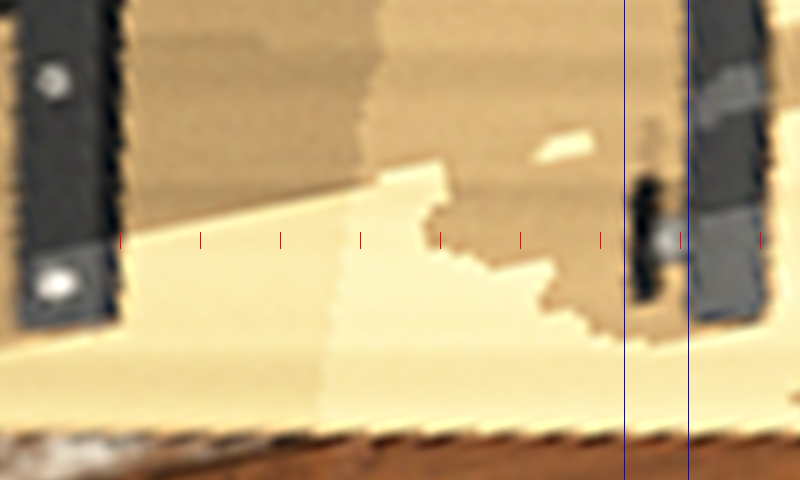

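Rectified view: the stop face is at x≈0 (col 120), the pad is centred on y≈0, and the pad face is at col ≈630, i.e. 127.5 mm. That leaves a gap of about 7.5 mm. I'll hover with the middle at x≈63.7 and check the block's ends.

```bash
cat >> fit.py <<'E'
def rectv(p,q,z,name,marks):
    xs,ys=np.meshgrid(np.arange(-30,170,.25),np.arange(60,-60,-.25))
    uv=proj(p,clampW(q,np.c_[xs.ravel(),ys.ravel(),np.full(xs.size,z)]*.001)).astype(np.float32).reshape(*xs.shape,2)
    im=cv2.remap(p["frame"],uv[...,0],uv[...,1],cv2.INTER_CUBIC)
    for x in marks: cv2.line(im,(int((x+30)*4),0),(int((x+30)*4),479),(255,0,0),1)
    for y in(-27.5,27.5): cv2.line(im,(0,int((60-y)*4)),(799,int((60-y)*4)),(255,0,0),1)
    cv2.imwrite(name,im)
E
python3 - <<'E'
from fit import *
q=np.load("clamp.npy"); o=np.load("off.npy")
w=clampW(q,[.0637,0,0])[0]; a=q[2]+np.pi/2; print(w,a)
off=np.array([-.0005,-.0004]) # tcp - block centre at grasp
arm.reach([w[0],w[1],.30],down(a)); st()
arm.servo_line([w[0],w[1],.232]); arm.pause(.3); st()
p=optics.get_image("top"); P=np.array(sensors.current_tcp_pos()); zt=(.022+P[2]-.1776)*1000; print(zt)
c,s=np.cos(q[2]),np.sin(q[2]); d=P[:2]-q[:2]; print("tcp clamp",c*d[0]+s*d[1],-s*d[0]+c*d[1])
rectv(p,q,zt,"pics/hov.png",(3.7,123.7))
E
```

```text
[ 0.4596 -0.0107  0.    ] -0.19079119346885554
t 7.59 gap 0.0542 F [ 0.9  -0.56 -1.08] p [ 0.4604 -0.0115  0.3004]
t 8.49 gap 0.0543 F [-0.29 -0.24 -0.88] p [ 0.4601 -0.0108  0.2329]
77.17503781763716
tcp clamp 0.06367714406167703 0.00036144359289501035
```

View pics/hov.png

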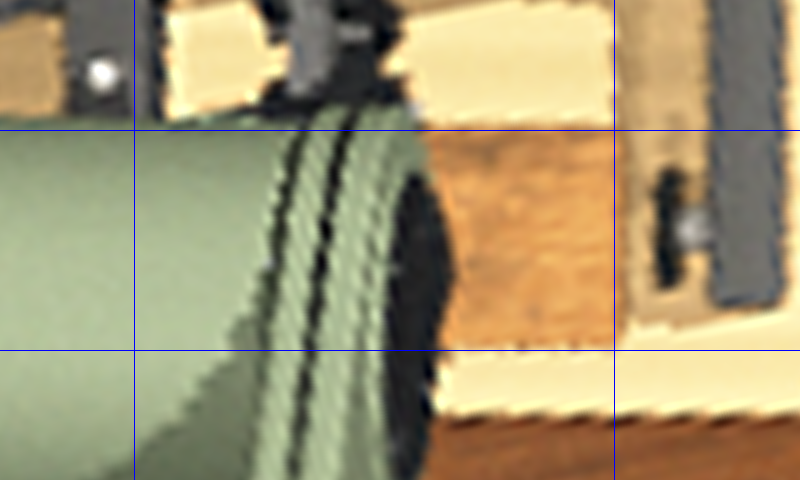

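The block's end sits about 1.2 mm too far towards the pad, and its sides are on the lines. I'll shift by −1 mm, lower, release, and retreat.

```bash
python3 - <<'E'
from fit import *
q=np.load("clamp.npy")
w=clampW(q,[.0627,-.0003,0])[0]
arm.servo_line([w[0],w[1],.232],vel=.05)
arm.servo_line([w[0],w[1],.195],vel=.08); arm.pause(.2); st("low")
arm.servo_line([w[0],w[1],.190],vel=.03); arm.pause(.2); st("down")
claw.move_gripper(.078); arm.pause(.3); st("open")
arm.servo_line([w[0],w[1],.33],vel=.15); st("up")
# clear the top view: over the handle, high
g=clampW(q,[-.075,.080,0])[0]; a=pickangle([g[0],g[1],.36],q[2]); print(g,a)
arm.reach([g[0],g[1],.36],down(a)); claw.move_gripper(.0855); st("over grip")
p=optics.get_image("top"); rectv(p,q,34,"pics/placed.png",(3,123)); p=optics.get_image("scene"); cv2.imwrite("pics/placed_s.png",cv2.resize(p["frame"][150:310,170:340],None,fx=3.5,fy=3.5))
E
```

```text
low t 9.6 gap 0.0538 F [-1.48  0.65 -1.22] p [ 0.4599 -0.0098  0.1956]
down t 10.12 gap 0.0538 F [-0.36  0.3  -0.54] p [ 0.4595 -0.0097  0.19  ]
open t 10.78 gap 0.0778 F [ 0.29  0.45 -0.8 ] p [ 0.4595 -0.0097  0.19  ]
up t 11.87 gap 0.0776 F [ 0.36 -0.33 -0.65] p [ 0.459  -0.0096  0.329 ]
[0.5645 0.1103 0.    ] 1.380005133326041
over grip t 13.32 gap 0.0855 F [-0.42 -1.41  0.76] p [0.5643 0.1099 0.36  ]
```

View pics/placed_s.png

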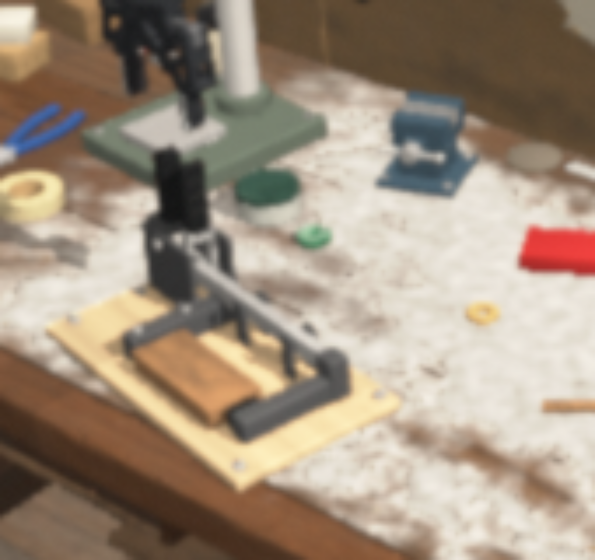

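The offcut lies flat between stop and pad. Next is the first squeeze, with the finger gap logged against force along the clamp axis. Only the trigger-side finger will touch.

```bash
cat > sq.py <<'E'
from fit import *
q=np.load("clamp.npy"); ex=np.array([np.cos(q[2]),np.sin(q[2]),0])
def fx(n=6):
    v=[]
    for _ in range(n): v.append(np.dot(sensors.current_wrist_force(),ex)); arm.pause(.015)
    return np.mean(v)
def squeeze(gaps,stop,f=40,f0=None):
    f0=fx() if f0 is None else f0; L=[]
    for g in gaps:
        claw.move_gripper(g*1e-3,f_grip=f); arm.pause(.08); F=fx()-f0
        L.append((g,round(sensors.current_finger_gap()*1e3,1),round(F,1)))
        if F>stop: break
    return L
E
python3 - <<'E'
from sq import *
g=clampW(q,[-.068,.080,0])[0]; a=1.380005
g2=clampW(q,[-.075,.080,0])[0]
arm.servo_line([g[0],g[1],.36],vel=.1)
arm.servo_line([g[0],g[1],.290],vel=.1); st("down")
arm.servo_line([g2[0],g2[1],.290],vel=.05); arm.pause(.2); st("in place")
f0=fx(); print("f0",f0)
print(squeeze([80,74,68,62,56,50,46,42,39],24,f0=f0)); st("sq")
claw.move_gripper(.0855); st("rel")
p=optics.get_image("top"); rectv(p,q,30,"pics/s1.png",(0,120))
E
```

```text
down t 14.52 gap 0.0858 F [-0.14 -0.94 -0.33] p [0.5635 0.1035 0.2906]
in place t 15.01 gap 0.0853 F [ 1.01  0.13 -0.98] p [0.5645 0.1103 0.2902]
f0 0.08147178854690568
[(80, 79.8, np.float64(0.0)), (74, 74.0, np.float64(3.9)), (68, 68.0, np.float64(9.1)), (62, 61.8, np.float64(11.9)), (56, 56.3, np.float64(12.7)), (50, 50.2, np.float64(13.2)), (46, 46.5, np.float64(12.8)), (42, 42.1, np.float64(13.3)), (39, 39.1, np.float64(11.8))]
sq t 18.82 gap 0.0391 F [ -4.42 -11.48  11.14] p [0.5652 0.108  0.2926]
rel t 19.34 gap 0.0857 F [ 0.76 -0.1   0.96] p [0.5644 0.1108 0.2898]
```

First squeeze: free running at about 13 N, and the jaw moved about 5 mm. Second squeeze with finer steps, stopping at 17.3 N (pad ≈ 11 N).

```bash
python3 - <<'E'
from sq import *
f0=fx(10)
print(f0,[tuple(map(float,t)) for t in squeeze([74,66,60,56,53,50,48,46,44,42,40,38.5],17.3,f0=f0)]); st("sq")
claw.move_gripper(.0855); arm.pause(.2); st("rel")
p=optics.get_image("top"); rectv(p,q,30,"pics/s2.png",(0,120))
a=[cv2.imread(f"pics/s{i}.png")[150:390] for i in(1,2)]; cv2.imwrite("pics/s12.png",np.vstack(a))
E
```

```text
0.013535768802455736 [(74.0, 74.1, 2.2), (66.0, 66.3, 5.5), (60.0, 59.9, 10.6), (56.0, 56.1, 12.5), (53.0, 53.2, 13.0), (50.0, 49.7, 13.5), (48.0, 48.3, 13.5), (46.0, 45.9, 13.1), (44.0, 43.8, 13.5), (42.0, 42.0, 13.6), (40.0, 40.1, 12.3), (38.5, 38.9, 10.9)]
sq t 24.47 gap 0.0389 F [ -4.79 -10.22  11.98] p [0.5651 0.1082 0.2925]
rel t 25.19 gap 0.0853 F [ 0.03 -0.4   0.18] p [0.5645 0.1105 0.29  ]
```

View pics/s12.png

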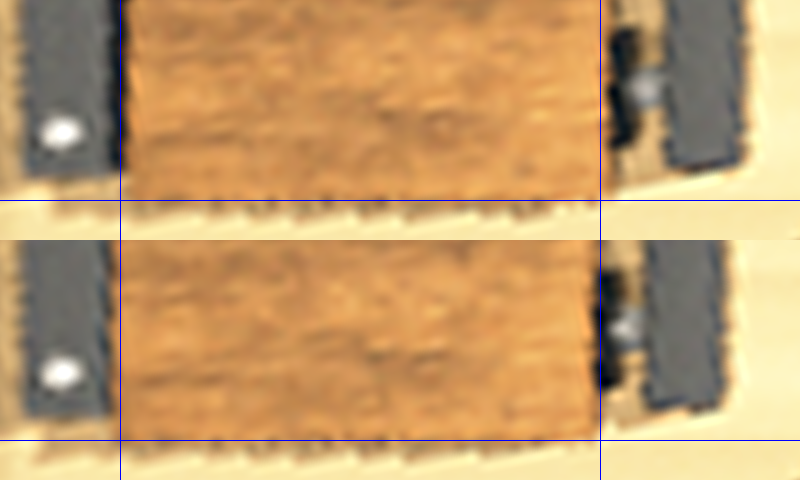

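The second squeeze took the offcut up to the stop (block edge at col 120) with the pad now just at the block. The force drop below a 41 mm gap suggests the other finger brushed the handle, so I'll shift 2.5 mm away from it to keep the force reading clean.

```bash
python3 - <<'E'
from sq import *
g=clampW(q,[-.0775,.080,0])[0]
arm.servo_line([g[0],g[1],.290],vel=.03); arm.pause(.2); st("shift")
f0=fx(10)
L=squeeze([76,68,64,61,58,56,54,52.5,51,49.5,48,46.5,45,44,43],17.0,f0=f0)
print(f0,[tuple(map(float,t)) for t in L]); st("sq")
p=optics.get_image("scene"); 
claw.move_gripper(.0855); arm.pause(.2); st("rel"); print(fx(10))
p=optics.get_image("top"); rectv(p,q,30,"pics/s3.png",(0,120))
E
```

```text
shift t 25.69 gap 0.0851 F [ 0.52 -0.05 -0.56] p [0.5649 0.1128 0.29  ]
-0.0791242944247886 [(76.0, 76.1, 3.3), (68.0, 67.7, 8.4), (64.0, 64.2, 11.9), (61.0, 61.0, 14.1), (58.0, 58.2, 15.4), (56.0, 56.4, 16.1), (54.0, 54.1, 17.0)]
sq t 28.74 gap 0.0541 F [ -5.6  -15.91  13.93] p [0.5651 0.1093 0.2921]
rel t 29.41 gap 0.0856 F [ 0.5  -0.26  0.64] p [0.565  0.1132 0.29  ]
0.07167205019262604
```

```bash
python3 - <<'E'
import cv2,numpy as np
I=[cv2.cvtColor(cv2.imread(f"pics/s{i}.png"),cv2.COLOR_BGR2GRAY).astype(np.float32) for i in(1,2,3)]
def sh(a,b,t,R=34):
    y0,y1,x0,x1=t; r=cv2.matchTemplate(b[y0:y1,x0-R:x1+R],a[y0:y1,x0:x1],cv2.TM_CCOEFF_NORMED)[0]
    k=int(r.argmax()); d=0 if k in(0,len(r)-1) else .5*(r[k-1]-r[k+1])/(r[k-1]-2*r[k]+r[k+1]); return round((k+d-R)/4,2),round(float(r[k]),3)
for n,t in(("jaw",(190,300,664,745)),("block",(160,340,300,590)),("stop",(200,310,36,110))): print(n,"1-2",sh(I[0],I[1],t),"2-3",sh(I[1],I[2],t))
for k in(1,2,3): print(k,I[k-1][225:250,596:680:3].mean(0).astype(int))
cv2.imwrite("pics/s23.png",np.vstack([cv2.imread(f"pics/s{i}.png")[150:390] for i in(2,3)])[:, 400:])
E
```

```text
jaw 1-2 (np.float32(-4.96), 0.759) 2-3 (np.float32(-1.03), 0.987)
block 1-2 (np.float32(-3.36), 0.961) 2-3 (np.float32(-0.03), 0.99)
stop 1-2 (np.float32(-0.16), 0.985) 2-3 (np.float32(-0.0), 0.999)
1 [189 177 151 117  79  47  31  30  41  56  72  88 108 128 145 158 167 170
 166 158 144 129 112  98  92  94 100 105]
2 [ 57  28  21  35  57  83 107 130 151 166 172 169 162 151 137 121 105  97
  95  96 100 103 105 106 107 107 108 109]
3 [ 61  31  21  28  45  64  84 105 125 144 156 160 154 137 115  95  83  85
  94 103 108 108 107 106 107 108 109 110]
```

View pics/s23.png

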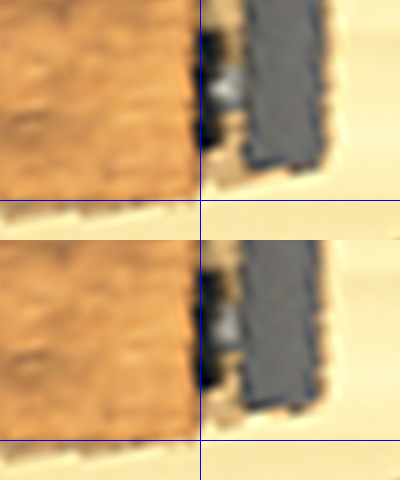

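The jaw advanced 1.0 mm with the block still. The pad-to-jaw spacing shrank from about 45 to 40 to 36 px, so the pad is about 2.3 mm in, which agrees with the force estimate of about 9.5 N. One small further squeeze to about 17.9 N brings it nearer to half, and then I'll retreat.

```bash
python3 - <<'E'
from sq import *
f0=fx(10)
L=squeeze([76,70,66,63,61,59.5,58,56.5,55,54,53,52,51,50,49,48,47],17.7,f0=f0)
print(f0,[tuple(map(float,t)) for t in L]); st("sq")
claw.move_gripper(.0855); arm.pause(.2); print(fx(10))
g=clampW(q,[-.069,.080,0])[0]
arm.servo_line([g[0],g[1],.290],vel=.05)
arm.servo_line([g[0],g[1],.38],vel=.1); arm.pause(.3); st("clear")
p=optics.get_image("top"); rectv(p,q,30,"pics/s4.png",(0,120))
I=[cv2.cvtColor(cv2.imread(f"pics/s{i}.png"),cv2.COLOR_BGR2GRAY).astype(np.float32) for i in(3,4)]
for n,(y0,y1,x0,x1) in(("jaw",(190,300,630,745)),("block",(160,340,300,590))):
    r=cv2.matchTemplate(I[1][y0:y1,x0-20:x1+20],I[0][y0:y1,x0:x1],cv2.TM_CCOEFF_NORMED)[0];k=int(r.argmax());d=.5*(r[k-1]-r[k+1])/(r[k-1]-2*r[k]+r[k+1]);print(n,(k+d-20)/4)
print(I[1][225:250,596:680:3].mean(0).astype(int))
s=optics.get_image("scene"); cv2.imwrite("pics/end.png",cv2.resize(s["frame"][150:350,170:400],None,fx=3.2,fy=3))
for l in("bush","gauge","file"): print(l,[(np.round(d["centre"]).tolist(),round(d["confidence"],2)) for d in finder.search_frame(s,l)[:2]],[(np.round(d["centre"]).tolist(),round(d["confidence"],2)) for d in finder.search_frame(p,l)[:2]])
E
```

```text
-0.12443918132487944 [(76.0, 76.2, 3.3), (70.0, 69.9, 3.2), (66.0, 65.9, 6.0), (63.0, 63.1, 8.9), (61.0, 61.0, 10.5), (59.5, 59.8, 11.9), (58.0, 58.5, 13.0), (56.5, 56.5, 15.0), (55.0, 55.1, 15.8), (54.0, 54.1, 16.5), (53.0, 52.9, 17.1), (52.0, 52.5, 17.8)]
sq t 34.66 gap 0.0525 F [ -6.95 -15.94  14.12] p [0.5649 0.1093 0.292 ]
0.05812057877354202
clear t 37.12 gap 0.0855 F [ 0.13 -0.35  0.1 ] p [0.5632 0.1044 0.3794]
jaw -0.31463814
block -0.035467148
[ 60  30  21  28  45  64  84 104 124 142 155 159 152 136 114  94  83  86
  95 104 108 108 107 106 106 107 108 109]
bush [([332.0, 334.0], 0.65)] []
gauge [([306.0, 239.0], 0.43), ([224.0, 239.0], 0.33)] [([279.0, 214.0], 0.39)]
file [([334.0, 263.0], 0.57)] []
```

View pics/end.png

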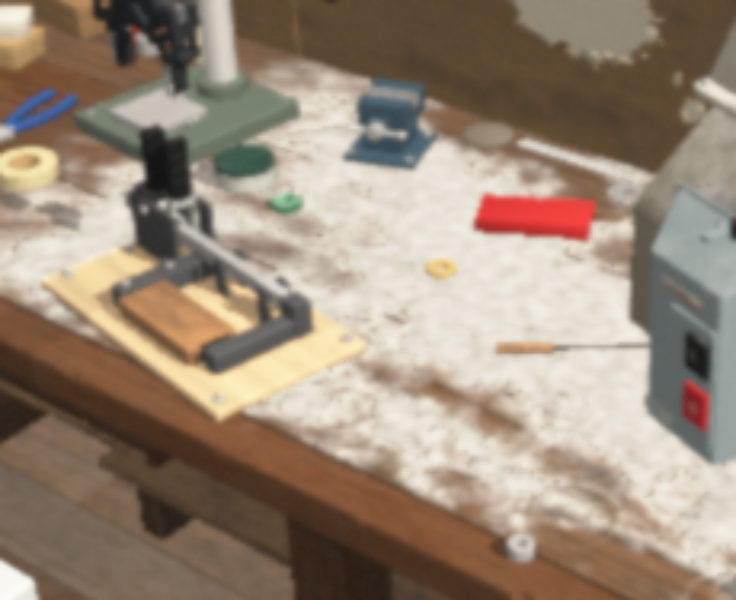

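The offcut is clamped flat, the gripper is clear of everything, and the file, bush and ring are where they were. Handing in.

```bash
python3 -c "
from h import *
st(); job_done()"
```

```text
t 37.52 gap 0.0853 F [-0.26  0.6  -0.01] p [0.5633 0.1044 0.38  ]
the job is handed in; nothing more can be done
```

I clamped the brown pine offcut as asked and handed the job in at about 37.5 s of the 67 s. `job_done()` gives no verdict, so what follows rests on my own checks.

**What I did:** I picked up the brown offcut, laid it on the board between stop and pad, and let it go. Then I squeezed and released the trigger four times, touching only the trigger by the end. The jaw ran free on the first squeeze, and the second brought the offcut to the stop. The third and fourth pressed it, stopped at trigger forces of 17.0 and 17.8 N against about 13 N when running free.

**Last checks:**
- **Pad force:** the trigger force puts it at about 9.5 to 12 N, which is 2.4 to 3 mm in. The spacing between pad and jaw in the pictures gives about 2.3 mm.
- **Position:** the offcut lies flat against the stop and on the work line, and did not shift during the last squeeze.
- **Trigger and robot:** the trigger is let go, and the gripper is clear with about zero force.
- **Loose parts:** the final scene picture shows all three, with the bush and ring within about 2 px of where they started. The file had no first scene position to compare, but it looks unmoved. The finder missed the bush and file in the last top picture.

**What disagreed:**
- **Second squeeze:** the force dropped near its end, probably because the other finger brushed the fixed handle. I moved the gripper 2.5 mm away before going on.
- **Fourth squeeze:** image matching shows the jaw moving 0.3 mm, but the brightness profile across the pad hardly changed. The real force may be nearer 9.5 N than 12 N, still within the 6 to 18 N allowed.

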